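# Hold the safety shield on its hinge, holes lined up for the pin

### The arm

A 6-joint arm with a two-finger parallel gripper is mounted at the origin on a cart in front of the work surface, level with it; the furniture and walls round the work are solid. World frame = base frame: x ahead of the robot, y to its left, z up, the work surface at z = 0. Lengths are in m, angles in rad, forces in N, time in s.
With the tool pointing down it reaches from about 0.25 to 0.775 m from the base axis. Payload 4 kg.
Tool frame: the origin (TCP) lies between the finger pads; the fingertips stand 25 mm ahead of it and the grasp point (between the pads) lies 6 mm ahead of it (robot.tip_reach is the distance from the TCP to the fingertips, in m); z points along the fingers, y is the line along which they close (so a half turn about z gives the same grasp; the last joint's range is limited). The gripper opens to 94 mm and grips with 3 to 60 N. Pads are 16 mm wide; open, the fingers measure 119 mm over their backs; the gripper's body (75 mm by 177 mm) begins 78 mm behind the grasp point.
Start: joints at [-1.27, 0.087, 1.371, -0, 1.684, -0.103], TCP at [0.216, -0.506, 0.231] pointing down, gripper open.
Joint ranges: [-3.1, 3.1], [-0.76, 2.03], [0.27, 2.55], [-1.08, 4.22], [0.17, 2.65], [-2.57, 2.57]. Speed limits (rad/s): [2.79, 2.79, 3.14, 3.14, 3.14, 3.14].

### API

Orientations are given as [roll, pitch, yaw] about the fixed x, y, z axes, in that order (R = Rz(yaw) Ry(pitch) Rx(roll)).
In Python, from bench import sensors, snapshot, camera_info, ticket, robot gives the robot as it stands.
- The arm moves only by the tool arm_command, never from a script. Its argument "plan" is a list of rows, each an object with "grip": the closure, from -1 (fully open) to 1 (shut); "slide": the shift along the tool's x, y, z normalised to -1 to 1, where 1 is 500 mm, a list of three; "spin": the turn about the tool's z normalised to -1 to 1, where 1 is 5 degrees. A call has 1 to 10 rows; each row shifts and turns the commanded pose from where the row before left it, along the tool's axes as they then stand; what a row does not reach is not made up. A row lasts 1/8 s, in which the tool goes at most 62.5 mm and 10.7 degrees, less where a joint would pass 70% of its speed; a pose out of reach is approached as far as the arm can. A call with a number of a shift or a turn outside -1 to 1 is refused whole. A call with a gripper value outside its range is refused whole. The fingers move at their own pace and stop on an object; the grip force is fixed at half the most. Time passes only in rows, so rows that do not move let the fingers close. It gives the time, the measured TCP pose, the force, the opening and the grip force at its end, in the units of the state.
- sensors.get_obs(): the state, without advancing time (a new reading comes with each control period).
- snapshot(name): name is "scene" or "top" or "wrist"; returns the picture (384x512x3 uint8, red, green, blue); there is no depth.
- camera_info(name): a dict with "fx", "fy", "cx", "cy" (pixels), "position" and "rotation" of the camera in the world. Camera axes: x right, y up, looking along -z (the intrinsics and any distortion apply to the point x, -y, -z); pixel columns grow to the right and rows downward; lengths in m; the calibration is good to about 2 mm. The wrist camera is an equidistant fisheye: a pixel r from the principal point sees the ray r / f radians off the axis. A picture is of the moment at which its call begins: read the wrist's pose just before it. camera_info takes no time and is no camera call; for the wrist camera it gives the pose at the moment of the call.
- ticket.close_job(): hands the job in; it is judged then, once.
The state is a dict: "time": time; "joint_positions": joint angles; "qvel": joint speeds; "joint_torque": joint torques, N m; "tool_pos": TCP position; "ee_rot": TCP orientation; "wrist_force": force on the tool from outside, world axes, zero at the start; "wrist_torque": the same for the moment, N m; "width": finger opening in m; "finger_force": force on a finger pad.
Only numpy, scipy, OpenCV 4.12 (cv2) and the standard library are available. Lean on these libraries where they do the work, as an engineer would, in place of code of your own. Each camera call takes 0.05 s, during which the arm holds its last target. There are 200 camera calls.

### The job

The clear safety shield has to go back on its hinge beside the filter flask. Push the brass collar fully home onto the neck on top of the jamb block's knuckle and let it go, then lift the shield out of its parking stand by the blue top rail and bring its two knuckles in from the side, one above the collar and one below the jamb knuckle, so that all the pin holes line up. Finish while holding it there upright and still, hanging from the gripper rather than resting or pushing on the hinge, so that a colleague can drop the hinge pin through; never push hard, keep the shield upright throughout and leave the loose things around (pin, cap, beaker, jar) alone.

Things in the scene. Friction and masses are not known exactly. Their poses are not given: they have to be found in the camera images.
- jamb: fixed jamb block: blue post (30 x 44 mm, top at z 114 mm, centre at x = -65 mm) on a grey base plate 14 mm thick (x -100 to 25 mm, 90 mm wide), with a lug (16 mm wide, on -x) carrying one upright steel hinge knuckle. Origin: on the hinge axis at bench level; z up; +x from the post through the knuckle to the free side, where the shield goes
- jamb_seat (a point): on the hinge axis at the shoulder on top of the jamb knuckle, 109 mm above the bench, where the collar's underside comes to sit. Below it the knuckle: 24 mm diameter, 24 mm high, 12 mm bore. Above it the neck: 18 mm diameter, 14 mm high, tapered to 15 mm over its last 4 mm
- jamb_mid (a point): on the hinge axis 108 mm above the bench, halfway between the underside of the jamb knuckle (85 mm) and the top of the seated collar (131 mm)
- collar: loose brass sleeve standing upright on the bench: outside diameter 29 mm, bore 20.4 mm, 22 mm high, 45 g. Origin: centre of its underside, z along its axis. Slides freely over the 18 mm neck
- shield: loose safety shield, 0.32 kg, upright in the stand: clear sheet 5 mm thick (x 24 to 150, z 0 to 175 mm), blue top rail 12 mm thick (x 29 to 145, z 165 to 190 mm), aluminium leaf with two steel knuckles at one edge. Origin: on the knuckles' axis, level with the sheet's lower edge; +x into the sheet, y normal to it, z up. Right height: origin 23.5 mm above the bench; swing angle is free
- shield_upper_hole (a point): centre of the shield's upper knuckle, 122.5 mm above the shield's origin. Both knuckles: 24 mm diameter, 25 mm high, 12 mm vertical bore. The gap between them (51 mm) takes jamb knuckle plus collar (46 mm) with 2.5 mm to spare above and below; in the gap the leaf's edge is 18.5 mm from the axis
- shield_lower_hole (a point): centre of the shield's lower knuckle bore (46.5 mm above the shield's origin)
- shield_grip (a point): point in the middle of the blue rail's thickness above the shield's centre of mass, x = 60 mm, z = 178 mm in the shield's frame; grip the rail here across its 12 mm (shield's y)
- stand: parking stand, fixed: dark steel plate 136 x 90 x 8 mm with two white slotted blocks (30 x 56 mm, top at 52 mm). Origin: centre of the plate's underside; slot along x, 6.5 mm wide, slot floor at 14 mm, so 38 mm deep: the shield comes out straight up
- hinge_pin: loose bystander: steel hinge pin 8 mm thick, 112 mm long, lying on the bench, with a black 50 mm cross handle; origin at the middle of the shank on the bench. The colleague will use it: leave it
- blue_cap: loose bystander: blue screw cap, 27 mm diameter, 20 mm high; origin: centre of its underside
- beaker: loose bystander: clear beaker, 54 mm diameter, 68 mm high; origin: centre of its underside
- reagent_jar: loose bystander: small bottle with blue cap, 46 mm diameter, 87 mm high; origin: centre of its underside
Things that resemble listed ones, but are neither listed nor needed, are in the scene too. Several things look just like the collar: the one meant starts nearest to the robot's base.

How it is judged:
By the outcome, as a careful person would: the job done as asked, in the order asked, and still so for the second after the job is handed in, while the arm keeps its last pose, push and grip.
It also fails if it takes over 56 s, if anything falls off the work surface, if the arm or the gripper's body presses on something with over 40 N, if the wrist force passes 120 N, or if a joint passes its speed limit or range.

## Working session

There is one attempt and no reset: what is moved stays moved. The work goes in short steps, Python scripts to look and compute and a tool call to move; the robot and the scene stay as the last step left them, time stands still between calls to the robot, and variables do not carry over. Pictures are saved under pics/ and viewed, at most 10 in all, crops included, and the job is handed in when it is done.

Besides the shell and the picture viewer there is one more tool, called after ">>>" by a JSON object that holds its "name" and its "arguments". arm_command: Moves the arm, as the interface text tells. Scaled input: -1 to 1 covers 500 mm each way for a shift and 5 degrees each way for a turn. Its arguments: {"type":"object","properties":{"plan":{"type":"array","items":{"type":"object","properties":{"grip":{"type":"number"},"slide":{"type":"array","items":{"type":"number"}},"spin":{"type":"number"}}}}},"required":["plan"]}

```bash
mkdir -p pics; python3 - <<'E'
from bench import sensors, snapshot, camera_info, robot
import cv2
for n in("scene","top"):
    cv2.imwrite(f"pics/{n}0.png",cv2.resize(snapshot(n)[:,:,::-1],(800,600),interpolation=cv2.INTER_CUBIC)); c=camera_info(n); print(n,c)
print(camera_info("wrist")); o=sensors.get_obs();print(o)
E
```

```text
scene {'fx': 401.8494976487149, 'fy': 401.8494976487149, 'cx': 249.23583204303756, 'cy': 194.50825495638247, 'position': array([0.0183247 , 0.78725688, 0.59915473]), 'rotation': array([ 1.01233172, -0.00529874, -2.40593896])}
top {'fx': 480.72286615174926, 'fy': 480.72286615174926, 'cx': 253.46987008884562, 'cy': 193.09802563201973, 'position': array([0.42407588, 0.26393336, 1.2203272 ]), 'rotation': array([ 0.08946343, -0.01796818, -1.58092285])}
{'fx': 297.3186396354542, 'fy': 297.3186396354542, 'cx': 257.33826900598496, 'cy': 193.56640893779743, 'position': array([ 0.28103943, -0.4780023 ,  0.38391117]), 'rotation': array([-0.24396555,  0.00296288, -1.16609876])}
{'time': 0.1, 'joint_positions': array([-1.27009220e+00,  8.78515614e-02,  1.37206828e+00, -3.86315762e-05,
        1.68361802e+00, -1.03074557e-01]), 'qvel': array([-0.00064419, -0.00218091, -0.00397327,  0.00109369,  0.00072405,
       -0.00011949]), 'joint_torque': array([ 2.78228697e-03, -3.41249335e+01, -3.03303874e+01,  7.19546084e-02,
        3.03963188e-02, -1.00869718e-04]), 'tool_pos': array([ 0.21595755, -0.50534527,  0.22945501]), 'ee_rot': array([-3.13965382e+00, -1.61956171e-04,  4.03774216e-01]), 'wrist_force': array([-0.29203563,  0.53597426,  0.86000287]), 'wrist_torque': array([ 0.01056374,  0.05135566, -0.02379209]), 'finger_force': 0.0, 'width': 0.09420792595825783}
```

View pics/scene0.png

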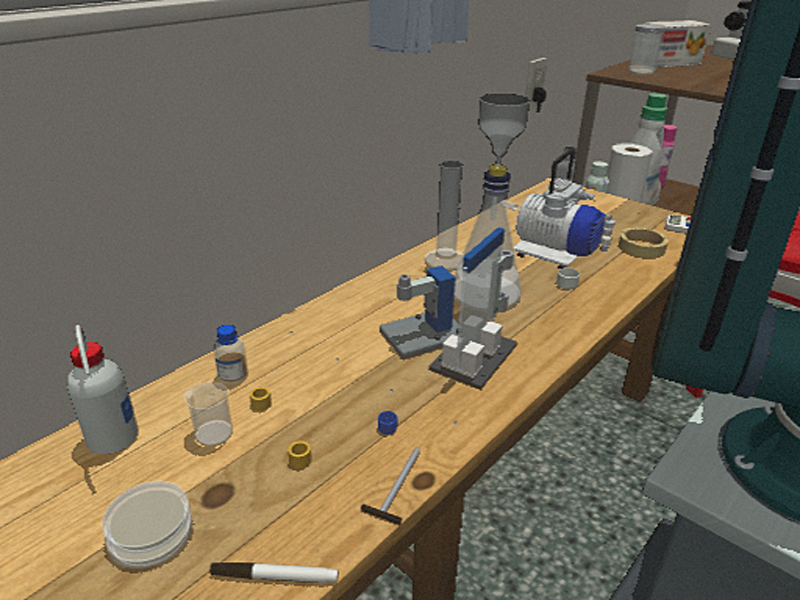

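View pics/top0.png

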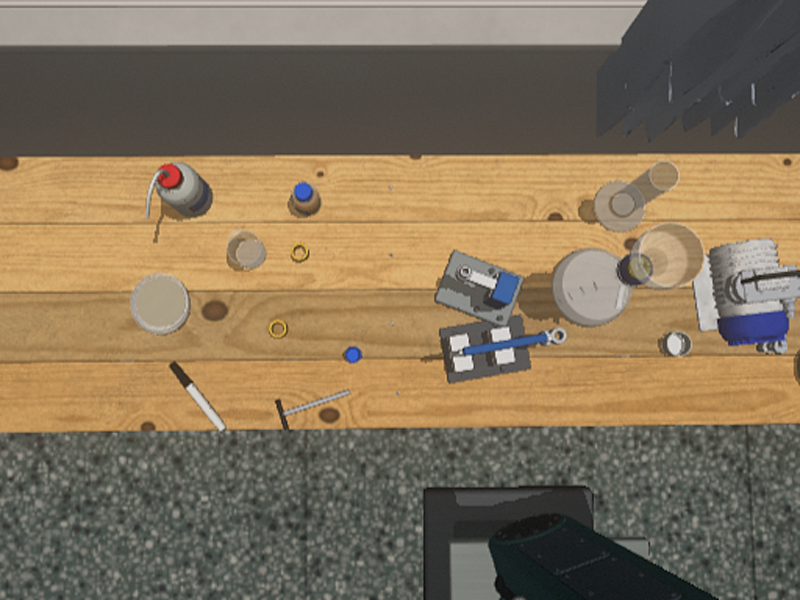

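The brass rings lie at (278,328) and (300,253) in the top view. The jamb knuckle is at (465,272) with its post at (505,290), and the shield knuckles are at (557,337) with the rail running left to (465,350).

```bash
cat > h.py <<'E'
import numpy as np, cv2
from scipy.spatial.transform import Rotation as R
from bench import sensors, snapshot, camera_info
def ray(c,u,v,fish=False):
    x,y=(u-c['cx'])/c['fx'],(v-c['cy'])/c['fy']
    if fish:
        t=np.hypot(x,y); s=np.sinc(t/np.pi); d=np.array([x*s,-y*s,-np.cos(t)])
    else: d=np.array([x,-y,-1.])
    return c['position'],R.from_euler('xyz',c['rotation']).apply(d)
def onz(c,u,v,z,fish=False):
    p,d=ray(c,u,v,fish); return p+d*(z-p[2])/d[2]
def proj(c,P,fish=False):
    q=R.from_euler('xyz',c['rotation']).inv().apply(np.asarray(P,float)-c['position']); q=q*[1,-1,-1]
    if fish:
        r=np.hypot(q[...,0],q[...,1]); t=np.arctan2(r,q[...,2]); x,y=q[...,0]/r*t,q[...,1]/r*t
    else: x,y=q[...,0]/q[...,2],q[...,1]/q[...,2]
    return np.stack([c['fx']*x+c['cx'],c['fy']*y+c['cy']],-1)
E
python3 - <<'E'
from h import *
c=camera_info("top"); k=.64
for n,u,v,z in [("col1",278,328,.022),("col2",300,253,.022),("metal",676,342,.022),("knuckle",465,271,.123),("postL",505,290,.114),("shU",557,337,.149),("railR",547,339,.204),("railL",465,350,.204),("cap",353,354,.02),("pinA",350,392,0),("pinB",283,414,0),("funnel",640,268,.2)]:
    p=onz(c,u*k,v*k,z); print(n,p.round(3),np.hypot(*p[:2]).round(3))
E
```

```text
col1 [0.491 0.43  0.022] 0.652
col2 [0.611 0.395 0.022] 0.728
metal [ 0.463 -0.207  0.022] 0.507
knuckle [0.567 0.141 0.123] 0.584
postL [0.539 0.081 0.114] 0.545
shU [0.467 0.014 0.149] 0.468
railR [0.463 0.04  0.204] 0.464
railL [0.449 0.152 0.204] 0.474
cap [0.449 0.311 0.02 ] 0.546
pinA [0.388 0.317 0.   ] 0.501
pinB [0.354 0.424 0.   ] 0.552
funnel [ 0.559 -0.092  0.2  ] 0.567
```

```bash
cat >> h.py <<'E'
def go(target,yaw=None,pos=None):
    "slide total (units of 0.5 m) in tool axes from current pose, with optional yaw override"
    o=sensors.get_obs(); Rt=R.from_euler('xyz',o['ee_rot'])
    if yaw is not None: Rt=R.from_euler('xyz',[np.pi,0,yaw])
    d=Rt.inv().apply(np.asarray(target)-(o['tool_pos'] if pos is None else pos))
    return (d/.5).round(4), np.linalg.norm(d).round(4)
E
python3 -c "
from h import *
print(go([.491,.43,.25],1.13,np.array([.216,-.505,.33])))"
```

```text
(array([ 1.9259, -0.3004,  0.16  ]), np.float64(0.9779))
```

>>> {"name": "arm_command", "arguments": {"plan": [{"grip":-1,"slide":[0,0,-0.02],"spin":-0.83},{"grip":-1,"slide":[0,0,-0.02],"spin":-0.83},{"grip":-1,"slide":[0,0,-0.02],"spin":-0.83},{"grip":-1,"slide":[0,0,-0.02],"spin":-0.83},{"grip":-1,"slide":[0,0,-0.02],"spin":-0.83},{"grip":-1,"slide":[0,0,-0.02],"spin":-0.83},{"grip":-1,"slide":[0,0,-0.02],"spin":-0.83},{"grip":-1,"slide":[0,0,-0.02],"spin":-0.83},{"grip":-1,"slide":[0,0,-0.02],"spin":-0.83},{"grip":-1,"slide":[0,0,-0.02],"spin":-0.83}]}}

```text
time: 1.35
tool_pos: [0.2161, -0.5056, 0.3301]
ee_rot: [-3.141, -0.001, 1.13]
wrist_force: [-0.0, 0.5, 0.3]
width: 0.0937
finger_force: 0.0
```

>>> {"name": "arm_command", "arguments": {"plan": [{"grip":-1,"slide":[0.0963,-0.015,0],"spin":0},{"grip":-1,"slide":[0.0963,-0.015,0],"spin":0},{"grip":-1,"slide":[0.0963,-0.015,0],"spin":0},{"grip":-1,"slide":[0.0963,-0.015,0],"spin":0},{"grip":-1,"slide":[0.0963,-0.015,0],"spin":0},{"grip":-1,"slide":[0.0963,-0.015,0],"spin":0},{"grip":-1,"slide":[0.0963,-0.015,0],"spin":0},{"grip":-1,"slide":[0.0963,-0.015,0],"spin":0},{"grip":-1,"slide":[0.0963,-0.015,0],"spin":0},{"grip":-1,"slide":[0.0963,-0.015,0],"spin":0}]}}

```text
time: 2.6
tool_pos: [0.3545, -0.037, 0.3301]
ee_rot: [-3.142, 0.0, 1.128]
wrist_force: [-0.3, 0.5, -0.1]
width: 0.0943
finger_force: 0.0
```

>>> {"name": "arm_command", "arguments": {"plan": [{"grip":-1,"slide":[0.0963,-0.015,0.016],"spin":0},{"grip":-1,"slide":[0.0963,-0.015,0.016],"spin":0},{"grip":-1,"slide":[0.0963,-0.015,0.016],"spin":0},{"grip":-1,"slide":[0.0963,-0.015,0.016],"spin":0},{"grip":-1,"slide":[0.0963,-0.015,0.016],"spin":0},{"grip":-1,"slide":[0.0963,-0.015,0.016],"spin":0},{"grip":-1,"slide":[0.0963,-0.015,0.016],"spin":0},{"grip":-1,"slide":[0.0963,-0.015,0.016],"spin":0},{"grip":-1,"slide":[0.0963,-0.015,0.016],"spin":0},{"grip":-1,"slide":[0.0963,-0.015,0.016],"spin":0}]}}

```text
time: 3.85
tool_pos: [0.4932, 0.4301, 0.2493]
ee_rot: [-3.141, 0.001, 1.128]
wrist_force: [0.3, 0.2, 0.7]
width: 0.0943
finger_force: 0.0
```

```bash
python3 - <<'E'
from h import *
o=sensors.get_obs(); c=camera_info("wrist"); im=snapshot("wrist"); cv2.imwrite("pics/w1.png",im[:,:,::-1])
print(o['tool_pos'],o['ee_rot'],proj(c,[[.491,.43,.022]],True))
hsv=cv2.cvtColor(im,cv2.COLOR_RGB2HSV); np.save("w1.npy",im)
E
```

```text
[0.49319756 0.430093   0.24930575] [-3.14125362e+00  1.25389529e-03  1.12820701e+00] [[255.60962197 175.89187592]]
```

View pics/w1.png

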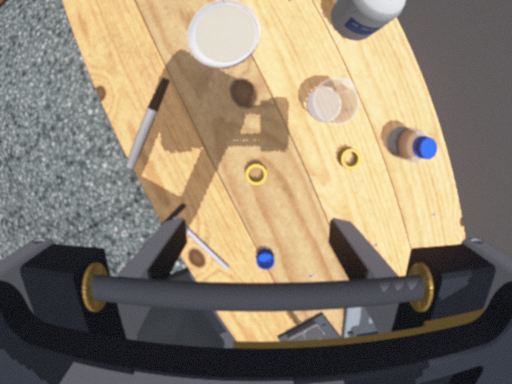

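The wanted collar appears at (256,173), ahead of the fingers. The other ring is at (349,157) and the blue cap at (265,259).

```bash
cat >> h.py <<'E'
def brass(im,near,r=30):
    hsv=cv2.cvtColor(im,cv2.COLOR_RGB2HSV); m=cv2.inRange(hsv,(18,150,100),(35,255,255))
    k=np.zeros_like(m); cv2.circle(k,tuple(int(a) for a in near),r,255,-1); m&=k
    cs,_=cv2.findContours(m,cv2.RETR_EXTERNAL,cv2.CHAIN_APPROX_NONE); q=max(cs,key=cv2.contourArea)
    return cv2.fitEllipse(cv2.convexHull(q)),m
E
python3 - <<'E'
from h import *
im=np.load("w1.npy"); c=camera_info("wrist")
e,m=brass(im,(256,173),20); print(e,(m>0).sum()); 
for z in(.011,.022):print(onz(c,*e[0],z,True))
E
```

```text
Traceback (most recent call last):
  File "h.py", line 28, in brass
    return cv2.fitEllipse(cv2.convexHull(q)),m
           ~~~~~~~~~~~~~~^^^^^^^^^^^^^^^^^^^
cv2.error: OpenCV(4.12.0) /io/opencv/modules/imgproc/src/shapedescr.cpp:361: error: (-201:Incorrect size of input array) There should be at least 5 points to fit the ellipse in function 'fitEllipseNoDirect'
```

```bash
python3 - <<'E'
from h import *
im=np.load("w1.npy"); hsv=cv2.cvtColor(im,cv2.COLOR_RGB2HSV)
for ch in range(3): print(hsv[162:186:2,243:270:2,ch])
E
```

```text
[[18 17 15 15 17 17 18 18 17 16 16 16 15 16]
 [18 16 16 18 21 21 21 22 20 19 16 16 15 16]
 [17 16 17 20 25 25 24 24 25 24 19 16 16 16]
 [17 16 20 25 23 18 16 17 19 23 25 19 16 16]
 [17 17 25 24 15 16 16 16 16 17 24 25 17 16]
 [18 19 25 19 15 16 16 15 16 16 19 25 18 17]
 [18 20 25 18 16 16 16 16 16 16 19 25 19 17]
 [19 21 25 20 16 16 16 16 15 16 19 24 18 17]
 [18 20 25 21 18 17 15 16 16 18 21 24 18 17]
 [18 18 23 26 21 19 18 18 19 21 25 21 17 17]
 [18 18 19 23 26 24 21 21 24 25 22 17 17 17]
 [18 18 18 19 20 23 24 24 23 20 18 18 17 17]]
[[ 86  90 105 111 117 127 126 136 125 112 114 113 116 116]
 [ 92  99 103 126 146 146 146 145 144 136 120 113 113 115]
 [ 94  98 119 147 135 126 129 127 130 137 143 118 113 114]
 [ 96 106 146 132 126 119 114 113 119 130 135 136 113 107]
 [ 93 125 135 129 115 111 110 109 106 120 136 128 114 105]
 [ 93 124 130 128 110 109 111 108 109 110 139 132 109 104]
 [ 91 121 134 128 112 108 108 108 107 103 134 131 117 100]
 [ 89 115 131 134 115 112 112 109 108 109 147 134 109  97]
 [ 91 101 129 146 136 122 115 112 113 142 145 127 103 100]
 [ 91  95 114 128 144 137 13
[... 158 characters left out ...]
9 184 152 133 124 125 122 133 166 211 209 205 203]
 [229 214 154 128 161 223 233 232 204 148 178 210 215 208]
 [224 171 144 217 248 250 248 249 250 244 208 184 213 211]
 [222 154 206 250 241 223 219 221 229 242 247 193 213 220]
 [226 181 247 243 216 213 216 216 214 196 244 245 223 221]
 [227 218 249 221 216 219 221 220 219 163 218 248 231 225]
 [232 230 246 185 210 221 222 220 189 151 194 250 228 226]
 [236 236 249 164 158 186 184 195 154 138 198 249 229 224]
 [232 235 248 218 120 130 137 141 136 138 234 247 227 225]
 [231 230 243 251 207 132 122 121 141 225 250 239 228 228]
 [229 233 237 245 250 243 230 232 246 251 243 230 226 229]
 [230 234 238 234 234 244 247 248 243 235 229 225 222 226]]
```

```bash
sed -i 's/(18,150,100),(35,255,255)/(22,115,185),(32,255,255)/' h.py; python3 - <<'E'
from h import *
im=np.load("w1.npy"); c=camera_info("wrist")
e,m=brass(im,(256,173),20); print(e,(m>0).sum()); p=onz(c,*e[0],.022,True);print(p)
p[2]=.15;print(go(p)); p[2]=.008;print(go(p))
E
```

```text
((255.9051513671875, 174.38539123535156), (20.798389434814453, 20.8855037689209), 58.917083740234375) 153
[0.49171457 0.43764815 0.022     ]
(array([ 0.0038, -0.0041,  0.1898]), np.float64(0.095))
(array([ 0.0042, -0.0028,  0.4738]), np.float64(0.2369))
```

```bash
cat > look.py <<'E'
from h import *
def look(near,r=20,z=.022):
    for _ in range(2): snapshot("top")
    o=sensors.get_obs(); c=camera_info("wrist"); im=snapshot("wrist")
    e,m=brass(im,near,r); p=onz(c,*e[0],z,True); print(o['time'],o['tool_pos'].round(4),o['ee_rot'].round(3),abs(o['qvel']).max().round(3),np.round(e[0]+e[1],1),p.round(4)); return p
E
python3 - <<'E'
from look import *
p=look((256,174)); p=look((256,174))
p[2]=.15;print(go(p)); p[2]=.010;print(go(p))
E
```

```text
4.0 [0.4925 0.4299 0.2467] [-3.139  0.005  1.13 ] 0.068 [256.7 173.8  20.7  21.2] [0.4921 0.4315 0.022 ]
4.15 [0.493  0.4278 0.2509] [3.141 0.    1.127] 0.026 [255.1 172.6  20.6  20.9] [0.4922 0.4318 0.022 ]
(array([ 0.0066, -0.0055,  0.2031]), np.float64(0.1016))
(array([ 0.0064, -0.0058,  0.4831]), np.float64(0.2416))
```

>>> {"name": "arm_command", "arguments": {"plan": [{"grip":-1,"slide":[0.0026,-0.0026,0.03],"spin":0},{"grip":-1,"slide":[0.0026,-0.0026,0.06],"spin":0},{"grip":-1,"slide":[0,0,0.06],"spin":0},{"grip":-1,"slide":[0,0,0.06],"spin":0},{"grip":-1,"slide":[0,0,0.06],"spin":0},{"grip":-1,"slide":[0,0,0.06],"spin":0},{"grip":-1,"slide":[0,0,0.05],"spin":0},{"grip":-1,"slide":[0,0,0.035],"spin":0},{"grip":-1,"slide":[0,0,0.021],"spin":0},{"grip":-1,"slide":[0,0,0.01],"spin":0}]}}

```text
time: 5.45
tool_pos: [0.4919, 0.432, 0.0273]
ee_rot: [3.141, -0.0, 1.128]
wrist_force: [0.0, 0.1, 0.1]
width: 0.0941
finger_force: 0.0
```

>>> {"name": "arm_command", "arguments": {"plan": [{"grip":1,"slide":[0,0,0],"spin":0},{"grip":1,"slide":[0,0,0],"spin":0},{"grip":1,"slide":[0,0,0],"spin":0},{"grip":1,"slide":[0,0,0],"spin":0},{"grip":1,"slide":[0,0,0],"spin":0},{"grip":1,"slide":[0,0,0],"spin":0},{"grip":1,"slide":[0,0,0],"spin":0}]}}

```text
time: 6.32
tool_pos: [0.4918, 0.4321, 0.0274]
ee_rot: [3.142, 0.0, 1.128]
wrist_force: [-0.1, -0.1, 0.7]
width: 0.0286
finger_force: 30.0
```

>>> {"name": "arm_command", "arguments": {"plan": [{"grip":1,"slide":[0,0,-0.02],"spin":0},{"grip":1,"slide":[0,0,-0.045],"spin":0},{"grip":1,"slide":[0,0,-0.06],"spin":0},{"grip":1,"slide":[0,0,-0.06],"spin":0},{"grip":1,"slide":[0,0,-0.06],"spin":0},{"grip":1,"slide":[0,0,-0.06],"spin":0},{"grip":1,"slide":[-0.02,0.012,-0.04],"spin":0},{"grip":1,"slide":[-0.05,0.032,0],"spin":0},{"grip":1,"slide":[-0.07,0.045,0],"spin":0},{"grip":1,"slide":[-0.08,0.051,0],"spin":0}]}}

```text
time: 7.58
tool_pos: [0.5077, 0.301, 0.1999]
ee_rot: [3.142, 0.001, 1.129]
wrist_force: [0.3, -0.1, -0.6]
width: 0.028
finger_force: 30.0
```

>>> {"name": "arm_command", "arguments": {"plan": [{"grip":1,"slide":[-0.08,0.051,0],"spin":0},{"grip":1,"slide":[-0.08,0.051,0],"spin":0},{"grip":1,"slide":[-0.08,0.051,0],"spin":0},{"grip":1,"slide":[-0.065,0.044,0.01],"spin":0},{"grip":1,"slide":[-0.045,0.03,0.01],"spin":0},{"grip":1,"slide":[-0.025,0.017,0.01],"spin":0},{"grip":1,"slide":[-0.006,0.001,0.01],"spin":0},{"grip":1,"slide":[0,0,0],"spin":0},{"grip":1,"slide":[0,0,0],"spin":0}]}}

```text
time: 8.7
tool_pos: [0.537, 0.0791, 0.1801]
ee_rot: [3.142, -0.0, 1.129]
wrist_force: [-1.0, -1.0, -1.2]
width: 0.0287
finger_force: 30.0
```

```bash
python3 - <<'E'
from h import *
o=sensors.get_obs(); c=camera_info("wrist"); im=snapshot("wrist"); np.savez("w2.npz",im=im,p=c['position'],r=c['rotation'])
cv2.imwrite("pics/w2.png",im[:,:,::-1]); print(o['tool_pos'],o['ee_rot'],abs(o['qvel']).max(),proj(c,[[.567,.141,.123]],True),o['width'])
E
```

```text
[0.53698223 0.07905212 0.18008258] [ 3.14155692e+00 -2.83379647e-04  1.12948213e+00] 0.005725942372517678 [[257.71972569 123.33044441]] 0.028713923606250254
```

View pics/w2.png

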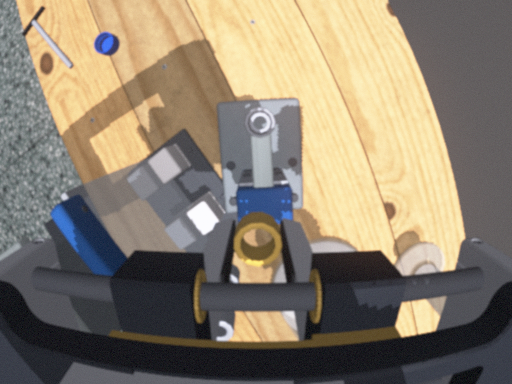

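The neck ring on the jamb knuckle is at (260,122), the post at (264,202), and the held collar at (259,240). The shield rail runs from (65,210) downward.

```bash
python3 - <<'E'
from h import *
d=np.load("w2.npz"); im=d['im']; c=camera_info("wrist"); c['position']=d['p'];c['rotation']=d['r']
g=cv2.cvtColor(im,cv2.COLOR_RGB2GRAY)
a=cv2.resize(im[100:145,238:283],(540,540),interpolation=cv2.INTER_CUBIC)
cv2.imwrite("pics/w2c.png",np.hstack([a,cv2.resize(im[205:280,220:300],(576,540),interpolation=cv2.INTER_CUBIC)])[:,:,::-1][:, :800])
G=cv2.resize(g[100:145,238:283],None,fx=8,fy=8,interpolation=cv2.INTER_CUBIC)
for lo,hi in((30,60),(60,130)):
    h=cv2.HoughCircles(G,cv2.HOUGH_GRADIENT,1.5,5,param1=80,param2=25,minRadius=lo,maxRadius=hi)
    if h is not None:
        for x,y,r in h[0][:4]: print((x+.5)/8-.5+238,(y+.5)/8-.5+100,r/8)
z=.123; P=np.array([.567,.141,z]); print(proj(c,[P+[.009,0,0],P-[.009,0,0],P,[.567,.141,.109]],True))
E
```

```text
259.96875 123.09375 7.1812496
259.78125 122.34375 6.5625
259.03125 123.09375 7.1812496
259.78125 121.21875 5.30625
259.96875 124.03125 8.23125
259.59375 123.46875 7.6125
260.53125 124.40625 8.475
259.40625 124.59375 8.68125
[[269.27842625 117.97922918]
 [246.19626371 128.7502064 ]
 [257.71972569 123.33044441]
 [257.70537515 123.20019635]]
```

View pics/w2c.png

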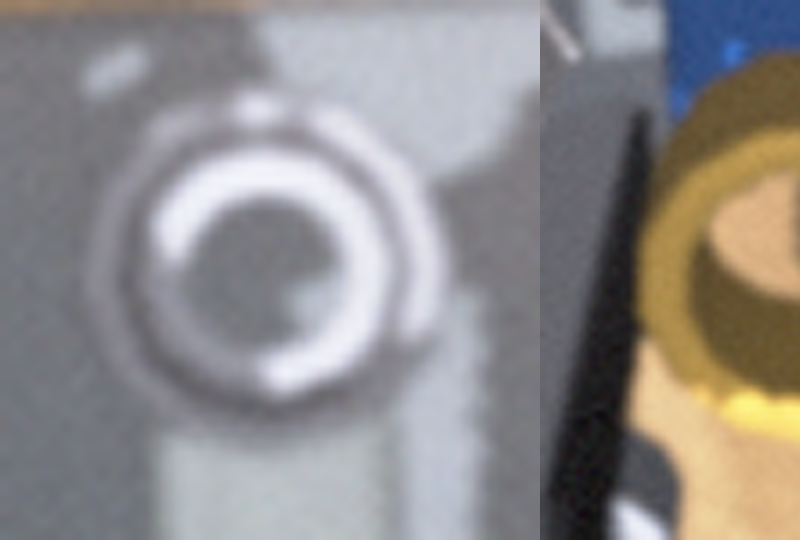

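The crop shows the neck's top rim centred at about (272,272) in the crop, i.e. pixel (260.1,122.2), with the collar gripped upright between the fingers.

```bash
python3 - <<'E'
from h import *
d=np.load("w2.npz"); im=d['im']; c=camera_info("wrist"); c['position']=d['p'];c['rotation']=d['r']
J=onz(c,260.1,122.2,.123,True); print(J)
print("post top centre",onz(c,264,188+14,.114,True))
print(go([J[0],J[1],.172]))
t=camera_info("top"); print("topview",proj(t,J)/.64)
# held collar, top ring
e=im[210:285,225:295]; hsv=cv2.cvtColor(e,cv2.COLOR_RGB2HSV); m=cv2.inRange(hsv,(19,120,90),(32,255,255))
cs,_=cv2.findContours(m,cv2.RETR_EXTERNAL,cv2.CHAIN_APPROX_NONE);q=max(cs,key=cv2.contourArea);print(cv2.boundingRect(q))
o=sensors.get_obs();tp=o['tool_pos'];Rt=R.from_euler('xyz',o['ee_rot'])
ang=np.linspace(0,2*np.pi,60)
for z,r in((.1747,.0145),(.1747,.0102),(.1527,.0145)):
    q=proj(c,np.stack([tp[0]+r*np.cos(ang),tp[1]+r*np.sin(ang),0*ang+z],-1),True); print(q.min(0),q.max(0))
E
```

```text
[0.56886105 0.14101386 0.123     ]
post top centre [0.54583927 0.08470289 0.114     ]
(array([0.1392, 0.0046, 0.0164]), np.float64(0.0701))
topview [464.99954268 269.70426647]
(8, 3, 49, 54)
[231.84610829 221.10066989] [281.3590997 266.2341131]
[239.17058665 228.16221473] [274.0329155  259.92461225]
[234.5667038  209.76532735] [278.82939263 250.95356816]
```

>>> {"name": "arm_command", "arguments": {"plan": [{"grip":1,"slide":[0.03,0.0036,0],"spin":0},{"grip":1,"slide":[0.045,0,0],"spin":0},{"grip":1,"slide":[0.035,0,0],"spin":0},{"grip":1,"slide":[0.02,0,0.01],"spin":0},{"grip":1,"slide":[0.0092,0,0.014],"spin":0},{"grip":1,"slide":[0,0,0.014],"spin":0},{"grip":1,"slide":[0,0,0.0126],"spin":0},{"grip":1,"slide":[0,0,0],"spin":0}]}}

```text
time: 9.75
tool_pos: [0.5679, 0.1397, 0.1537]
ee_rot: [-3.14, 0.001, 1.127]
wrist_force: [0.2, 0.2, -0.3]
width: 0.0288
finger_force: 30.0
```

>>> {"name": "arm_command", "arguments": {"plan": [{"grip":1,"slide":[0,0,0.006],"spin":0},{"grip":1,"slide":[0,0,0.006],"spin":0},{"grip":1,"slide":[0,0,0.004],"spin":0}]}}

```text
time: 10.12
tool_pos: [0.5685, 0.1402, 0.1466]
ee_rot: [3.141, -0.0, 1.128]
wrist_force: [-0.5, 0.5, -0.6]
width: 0.0284
finger_force: 30.0
```

>>> {"name": "arm_command", "arguments": {"plan": [{"grip":1,"slide":[0,0,0.006],"spin":0},{"grip":1,"slide":[0,0,0.006],"spin":0},{"grip":1,"slide":[0,0,0.004],"spin":0},{"grip":1,"slide":[0,0,0.002],"spin":0},{"grip":1,"slide":[0,0,0],"spin":0}]}}

```text
time: 10.75
tool_pos: [0.5684, 0.1404, 0.1375]
ee_rot: [-3.141, -0.0, 1.128]
wrist_force: [-0.8, 2.1, -0.5]
width: 0.0288
finger_force: 30.0
```

Now ease down until contact force shows.

>>> {"name": "arm_command", "arguments": {"plan": [{"grip":1,"slide":[0,0,0.0015],"spin":0},{"grip":1,"slide":[0,0,0.0015],"spin":0},{"grip":1,"slide":[0,0,0],"spin":0}]}}

```text
time: 11.12
tool_pos: [0.5686, 0.1404, 0.1363]
ee_rot: [3.141, -0.0, 1.128]
wrist_force: [-0.8, 2.0, 0.2]
width: 0.0283
finger_force: 30.0
```

>>> {"name": "arm_command", "arguments": {"plan": [{"grip":1,"slide":[0,0,0.0015],"spin":0},{"grip":1,"slide":[0,0,0.001],"spin":0},{"grip":1,"slide":[0,0,0],"spin":0}]}}

```text
time: 11.5
tool_pos: [0.5686, 0.1404, 0.1362]
ee_rot: [3.141, -0.001, 1.128]
wrist_force: [-2.1, 2.1, 5.8]
width: 0.0285
finger_force: 30.0
```

>>> {"name": "arm_command", "arguments": {"plan": [{"grip":1,"slide":[0,0,0.0015],"spin":0},{"grip":1,"slide":[0,0,0],"spin":0},{"grip":0,"slide":[0,0,0],"spin":0},{"grip":0,"slide":[0,0,0],"spin":0},{"grip":0,"slide":[0,0,0],"spin":0},{"grip":0,"slide":[0,0,-0.02],"spin":0},{"grip":0,"slide":[0,0,-0.05],"spin":0},{"grip":0,"slide":[0,0,-0.08],"spin":0},{"grip":0,"slide":[0,0,-0.06],"spin":0},{"grip":0,"slide":[0,0,-0.05],"spin":0}]}}

```text
time: 12.75
tool_pos: [0.5689, 0.1402, 0.2666]
ee_rot: [3.139, -0.001, 1.128]
wrist_force: [0.3, -0.7, -0.2]
width: 0.0472
finger_force: 0.0
```

>>> {"name": "arm_command", "arguments": {"plan": [{"grip":0,"slide":[-0.05,-0.017,-0.02],"spin":0},{"grip":0,"slide":[-0.08,-0.027,0],"spin":0},{"grip":0,"slide":[-0.08,-0.027,0],"spin":0},{"grip":0,"slide":[-0.08,-0.028,0],"spin":0},{"grip":0,"slide":[0,0,0],"spin":-1},{"grip":0,"slide":[0,0,0],"spin":-1},{"grip":0,"slide":[0,0,0],"spin":-1},{"grip":0,"slide":[0,0,0],"spin":-1},{"grip":0,"slide":[0,0,0],"spin":-1},{"grip":0,"slide":[0,0,0],"spin":-1}]}}

```text
time: 14.0
tool_pos: [0.4618, 0.0303, 0.275]
ee_rot: [3.14, 0.0, 1.655]
wrist_force: [0.2, 0.1, 0.2]
width: 0.0471
finger_force: 0.0
```

>>> {"name": "arm_command", "arguments": {"plan": [{"grip":0,"slide":[0,0,0],"spin":-0.5},{"grip":0,"slide":[0,0,0],"spin":0},{"grip":0,"slide":[0,0,0],"spin":0},{"grip":0,"slide":[0,0,0],"spin":0}]}}

```text
time: 14.5
tool_pos: [0.4617, 0.0304, 0.2743]
ee_rot: [3.141, 0.0, 1.695]
wrist_force: [0.4, 0.6, -0.3]
width: 0.0472
finger_force: 0.0
```

```bash
python3 - <<'E'
from h import *
o=sensors.get_obs(); c=camera_info("wrist"); im=snapshot("wrist"); np.savez("w3.npz",im=im,p=c['position'],r=c['rotation'])
cv2.imwrite("pics/w3.png",cv2.resize(im,(800,600),interpolation=cv2.INTER_CUBIC)[:,:,::-1]); print(o['tool_pos'],o['ee_rot'],abs(o['qvel']).max(),proj(c,[[.5688,.141,.131],[.463,.04,.204],[.449,.152,.204]],True)/.64)
E
```

```text
[0.46167217 0.03039422 0.27433448] [3.14135017e+00 2.09885398e-04 1.69503163e+00] 0.0027252433502336277 [[581.64879954 155.91427429]
 [405.61284298 311.79246834]
 [405.95083001  83.31484264]]
```

View pics/w3.png

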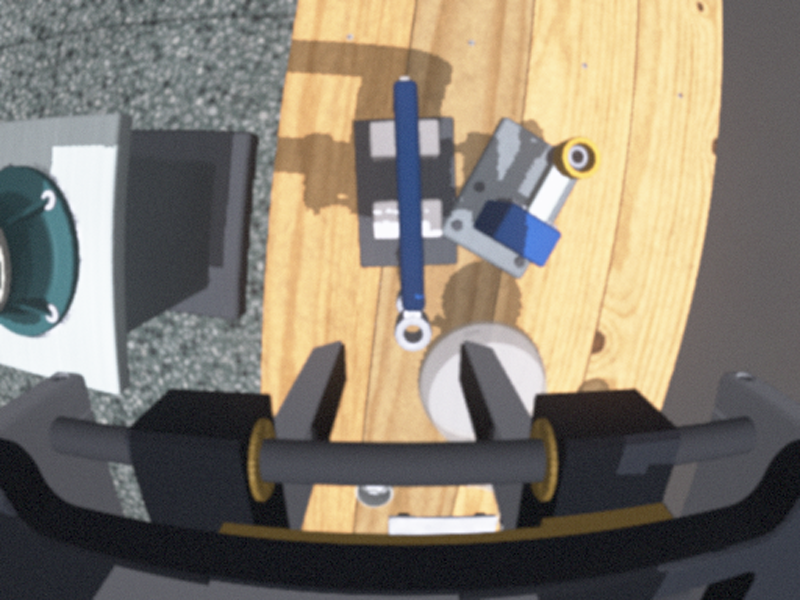

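The collar sits flat around the neck at about (577,157). The rail runs from (405,80) to (414,307), and the shield's upper knuckle bore is at (413,331).

```bash
python3 - <<'E'
from h import *
d=np.load("w3.npz"); im=d['im']; c=camera_info("wrist"); c['position']=d['p'];c['rotation']=d['r']
hsv=cv2.cvtColor(im,cv2.COLOR_RGB2HSV); m=cv2.inRange(hsv,(100,140,40),(125,255,255)); m[:,290:]=0; m[:,:240]=0
ys=np.arange(58,192,6); pts=[]
for y in ys:
    x=np.where(m[y])[0]
    if len(x): pts.append(onz(c,(x[0]+x[-1])/2,y,.204,True)[:2]); print(y,x[0],x[-1],pts[-1].round(4)) if y in(58,118,178) else 0
pts=np.array(pts); rows=np.where(m.any(1))[0]; print(rows[[0,-1]])
mu=pts.mean(0); w=np.linalg.svd(pts-mu)[2][0]; w*=np.sign(w[1]); print(mu,w,np.arctan2(w[1],w[0]))
for r in rows[[0,-1]]: x=np.where(m[r])[0].mean(); p=onz(c,x,r,.204,True)[:2]; print("end",p,(p-mu)@w)
k=onz(c,413*.64,331*.64,.149,True); print("knuckle",k, "offset from line",np.cross(w,k[:2]-mu),(k[:2]-mu)@w)
hs=hsv[60:140,330:420]; mb=cv2.inRange(hs,(20,130,150),(32,255,255)); cs,_=cv2.findContours(mb,0,1); q=max(cs,key=cv2.contourArea); e=cv2.fitEllipse(cv2.convexHull(q)); print(e, onz(c,e[0][0]+330,e[0][1]+60,.131,True))
E
```

```text
58 256 263 [0.4492 0.1483]
118 256 268 [0.4568 0.1028]
178 262 268 [0.465  0.0576]
[ 53 191]
[0.45708837 0.10031742] [-0.1740412   0.98473837] 1.74572834926253
end [0.44688491 0.15198973] 0.05265952695880282
end [0.46784492 0.04754511] -0.05383900727987205
knuckle [0.4715137  0.01344263 0.149     ] offset from line 0.0009146155967755375 -0.08805953780315863
((40.53828430175781, 40.630149841308594), (22.9017276763916, 25.116455078125), 163.12538146972656) [0.56699348 0.13971706 0.131     ]<stdin>:11: DeprecationWarning: Arrays of 2-dimensional vectors are deprecated. Use arrays of 3-dimensional vectors instead. (deprecated in NumPy 2.0)
```

>>> {"name": "arm_command", "arguments": {"plan": [{"grip":0,"slide":[0,0,0],"spin":-0.54},{"grip":0,"slide":[0.04,0.0142,0],"spin":0},{"grip":0,"slide":[0.043,0,0.02],"spin":0},{"grip":0,"slide":[0,0,0.04],"spin":0},{"grip":0,"slide":[0,0,0.04],"spin":0},{"grip":0,"slide":[0,0,0.03],"spin":0},{"grip":0,"slide":[0,0,0.015],"spin":0},{"grip":0,"slide":[0,0,0.0076],"spin":0},{"grip":0,"slide":[0,0,0],"spin":0}]}}

```text
time: 15.68
tool_pos: [0.4618, 0.0725, 0.1982]
ee_rot: [3.141, 0.0, 1.742]
wrist_force: [0.7, -0.4, -0.3]
width: 0.0468
finger_force: 0.0
```

>>> {"name": "arm_command", "arguments": {"plan": [{"grip":1,"slide":[0,0,0],"spin":0},{"grip":1,"slide":[0,0,0],"spin":0},{"grip":1,"slide":[0,0,0],"spin":0},{"grip":1,"slide":[0,0,0],"spin":0},{"grip":1,"slide":[0,0,0],"spin":0}]}}

```text
time: 16.3
tool_pos: [0.4614, 0.0725, 0.198]
ee_rot: [-3.141, 0.0, 1.742]
wrist_force: [-1.5, 0.2, 0.7]
width: 0.0118
finger_force: 30.0
```

>>> {"name": "arm_command", "arguments": {"plan": [{"grip":1,"slide":[0,0,-0.006],"spin":0},{"grip":1,"slide":[0,0,-0.014],"spin":0},{"grip":1,"slide":[0,0,-0.025],"spin":0},{"grip":1,"slide":[0,0,-0.03],"spin":0},{"grip":1,"slide":[0,0,-0.03],"spin":0},{"grip":1,"slide":[0,0,-0.03],"spin":0},{"grip":1,"slide":[0,0,-0.025],"spin":0},{"grip":1,"slide":[0,0,-0.014],"spin":0},{"grip":1,"slide":[0,0,-0.006],"spin":0},{"grip":1,"slide":[0,0,0],"spin":0}]}}

```text
time: 17.55
tool_pos: [0.4615, 0.0725, 0.2876]
ee_rot: [-3.141, 0.0, 1.742]
wrist_force: [0.0, -0.3, -3.4]
width: 0.0116
finger_force: 30.0
```

>>> {"name": "arm_command", "arguments": {"plan": [{"grip":1,"slide":[0.02,0,0],"spin":0},{"grip":1,"slide":[0.04,0,0],"spin":0},{"grip":1,"slide":[0.05,0,0],"spin":0},{"grip":1,"slide":[0.055,0,0],"spin":0},{"grip":1,"slide":[0.055,0,0],"spin":0},{"grip":1,"slide":[0.055,0,0],"spin":0},{"grip":1,"slide":[0.055,0,0],"spin":0},{"grip":1,"slide":[0.045,0,0],"spin":0},{"grip":1,"slide":[0.03,0,0],"spin":0},{"grip":1,"slide":[0.015,0,0],"spin":0}]}}

```text
time: 18.8
tool_pos: [0.4253, 0.2802, 0.2874]
ee_rot: [-3.141, 0.001, 1.743]
wrist_force: [0.3, -0.3, -4.5]
width: 0.0117
finger_force: 30.0
```

>>> {"name": "arm_command", "arguments": {"plan": [{"grip":1,"slide":[-0.006,0.023,0],"spin":0},{"grip":1,"slide":[-0.009,0.035,0],"spin":0},{"grip":1,"slide":[-0.0105,0.04,0],"spin":0},{"grip":1,"slide":[-0.0105,0.04,0],"spin":0},{"grip":1,"slide":[-0.01,0.037,0],"spin":0},{"grip":1,"slide":[-0.008,0.032,0],"spin":0},{"grip":1,"slide":[-0.005,0.019,0],"spin":0},{"grip":1,"slide":[-0.0024,0.0092,0],"spin":0},{"grip":1,"slide":[0,0,0],"spin":0},{"grip":1,"slide":[0,0,0],"spin":0}]}}

```text
time: 20.05
tool_pos: [0.5464, 0.2695, 0.2881]
ee_rot: [3.142, -0.0, 1.743]
wrist_force: [-1.0, -0.0, -3.7]
width: 0.0116
finger_force: 30.0
```

```bash
python3 - <<'E'
from h import *
o=sensors.get_obs(); c=camera_info("scene"); im=snapshot("scene"); np.save("s4.npy",im)
tp=o['tool_pos']; print(o['time'],tp,o['ee_rot'],abs(o['qvel']).max())
P=proj(c,[[.5688,.141,.131],[.5688,.141,.085],[.5569,.21,.103],tp],False); print(P)
x0,y0=np.array([120,60]); cr=im[60:300,150:410]; cv2.imwrite("pics/s4.png",cv2.resize(cr,(780,720)[0:1]+(720,))[:600,:,::-1] if 0 else cv2.resize(cr,(650,600),interpolation=cv2.INTER_CUBIC)[:,:,::-1])
E
```

```text
20.05 [0.54635753 0.26948582 0.2881294 ] [ 3.14151350e+00 -6.94647855e-05  1.74303736e+00] 0.004224669071751781
[[258.82193197 172.71224363]
 [258.48769955 189.04848121]
 [242.96736766 195.55354844]
 [226.02912187 129.66214568]]
```

View pics/s4.png

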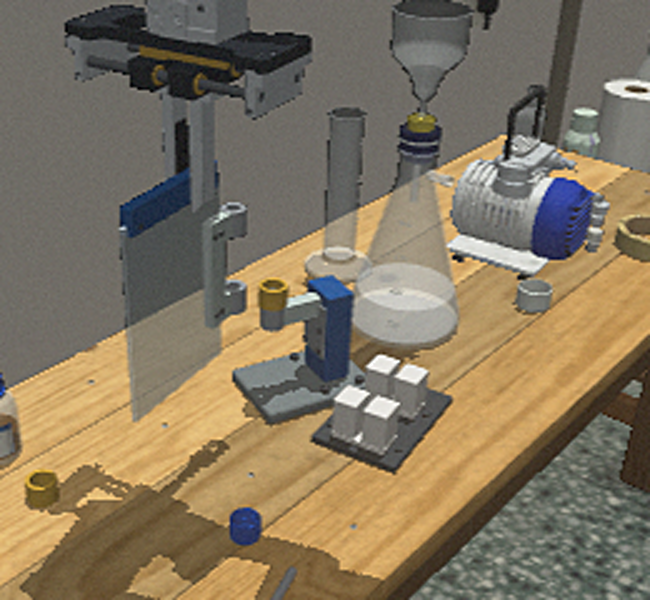

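The scene crop shows the collar seated on the jamb knuckle at (272,295). The shield hangs upright with its knuckles at (233,220) and (233,295), left of and behind the jamb.

>>> {"name": "arm_command", "arguments": {"plan": [{"grip":1,"slide":[0,0,0.01],"spin":0},{"grip":1,"slide":[0,0,0.025],"spin":0},{"grip":1,"slide":[0,0,0.03],"spin":0},{"grip":1,"slide":[0,0,0.03],"spin":0},{"grip":1,"slide":[0,0,0.03],"spin":0},{"grip":1,"slide":[0,0,0.02],"spin":0},{"grip":1,"slide":[0,0,0.011],"spin":0},{"grip":1,"slide":[0,0,0.005],"spin":0},{"grip":1,"slide":[0,0,0],"spin":0},{"grip":1,"slide":[0,0,0],"spin":0}]}}

```text
time: 21.35
tool_pos: [0.5471, 0.2694, 0.208]
ee_rot: [3.14, -0.0, 1.742]
wrist_force: [-0.7, -0.1, -3.4]
width: 0.0118
finger_force: 30.0
```

```bash
python3 - <<'E'
from h import *
o=sensors.get_obs(); cs=camera_info("scene"); ct=camera_info("top"); s=snapshot("scene"); t=snapshot("top"); np.savez("s5.npz",s=s,t=t)
tp=o['tool_pos']; print(o['time'],tp,o['ee_rot'],abs(o['qvel']).max())
yaw=o['ee_rot'][2]; w=np.array([np.cos(yaw),np.sin(yaw)]); O=tp[:2]-.06*w; print("origin est",O)
z=tp[2]-.184
P=[[*O,z+.135],[*O,z+.11],[*O,z+.059],[*O,z+.034],[.5688,.141,.131],[.5688,.141,.109],[.5688,.141,.085]]
print(proj(cs,P)); print(proj(ct,P))
a=cv2.resize(s[125:225,205:275],(420,600),interpolation=cv2.INTER_CUBIC)
b=cv2.resize(t[130:190,270:308],(380,600),interpolation=cv2.INTER_CUBIC)
cv2.imwrite("pics/s5.png",np.hstack([a,b])[:,:,::-1])
E
```

```text
21.35 [0.54709591 0.2693637  0.20804857] [ 3.14035965e+00 -1.68392416e-04  1.74247430e+00] 0.002040029390883792
origin est [0.55734606 0.21024573]
[[242.6734074  174.40017767]
 [242.71019856 183.99229681]
 [242.78204737 202.7245753 ]
 [242.81578415 211.52036051]
 [258.82193197 172.71224363]
 [258.66000613 180.62667341]
 [258.48769955 189.04848121]]
[[268.41553501 175.84908373]
 [267.8783606  177.22212442]
 [266.85493117 179.8380537 ]
 [266.38569306 181.03744634]
 [297.98866145 172.17646958]
 [296.94994196 173.42709688]
 [295.86209553 174.73687344]]
```

View pics/s5.png

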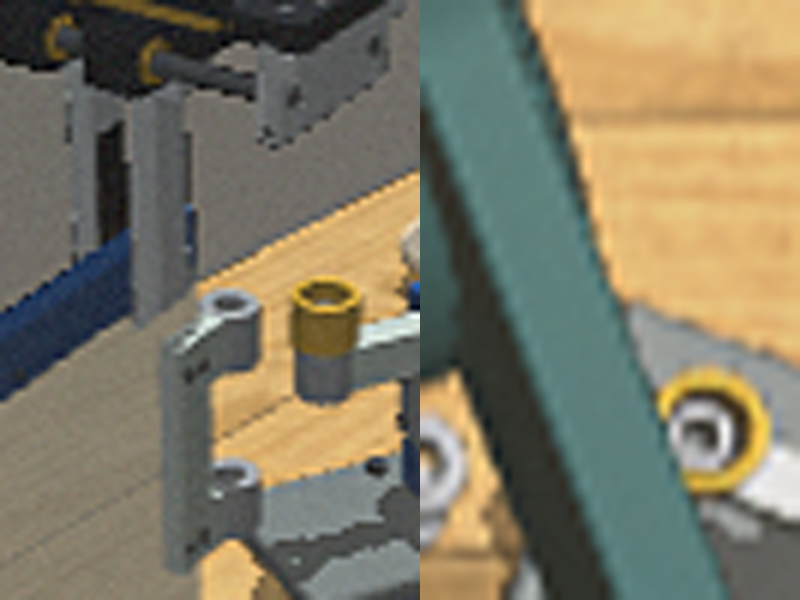

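In the left panel (scene, 6x), the shield's upper knuckle bore is at (231,303) and the collar top at (327,291). Both sit about 1 px from prediction in the same direction, so the relative pose is right to about 1 mm. Sliding in.

>>> {"name": "arm_command", "arguments": {"plan": [{"grip":1,"slide":[-0.006,0,0],"spin":0},{"grip":1,"slide":[-0.016,0,0],"spin":0},{"grip":1,"slide":[-0.022,0,0],"spin":0},{"grip":1,"slide":[-0.022,0,0],"spin":0},{"grip":1,"slide":[-0.018,0,0],"spin":0},{"grip":1,"slide":[-0.012,0,0],"spin":0},{"grip":1,"slide":[-0.006,0,0],"spin":0},{"grip":1,"slide":[0,0,0],"spin":0}]}}

```text
time: 22.45
tool_pos: [0.5555, 0.219, 0.2073]
ee_rot: [-3.142, -0.0, 1.742]
wrist_force: [0.3, 0.3, -3.8]
width: 0.0121
finger_force: 30.0
```

>>> {"name": "arm_command", "arguments": {"plan": [{"grip":1,"slide":[-0.01,0,0],"spin":0},{"grip":1,"slide":[-0.01,0,0],"spin":0},{"grip":1,"slide":[-0.01,0,0],"spin":0},{"grip":1,"slide":[-0.006,0,0],"spin":0},{"grip":1,"slide":[-0.002,0,0],"spin":0},{"grip":1,"slide":[0,0,0],"spin":0},{"grip":1,"slide":[0,0,0],"spin":0}]}}

```text
time: 23.32
tool_pos: [0.5587, 0.2004, 0.2074]
ee_rot: [-3.142, -0.0, 1.743]
wrist_force: [1.3, -0.2, -2.9]
width: 0.0122
finger_force: 30.0
```

```bash
python3 - <<'E'
from h import *
o=sensors.get_obs(); cs=camera_info("scene"); ct=camera_info("top"); s=snapshot("scene"); t=snapshot("top"); np.savez("s6.npz",s=s,t=t)
tp=o['tool_pos']; print(o['time'],tp,o['ee_rot'],abs(o['qvel']).max(),o['wrist_force'])
yaw=o['ee_rot'][2]; w=np.array([np.cos(yaw),np.sin(yaw)]); O=tp[:2]-.06*w; print("origin est",O,tp[2]-.184)
a=cv2.resize(s[150:210,235:275],(400,600),interpolation=cv2.INTER_CUBIC)
b=cv2.resize(t[152:192,280:306],(390,600),interpolation=cv2.INTER_CUBIC)
cv2.imwrite("pics/s6.png",np.hstack([a,b])[:,:,::-1])
E
```

```text
23.325 [0.5587201  0.2004278  0.20736096] [-3.14158906e+00 -5.53865322e-06  1.74267741e+00] 0.0024627055503501616 [ 1.3242083  -0.24474012 -2.88135749]
origin est [0.56898226 0.14131191] 0.023360960225540933
```

View pics/s6.png

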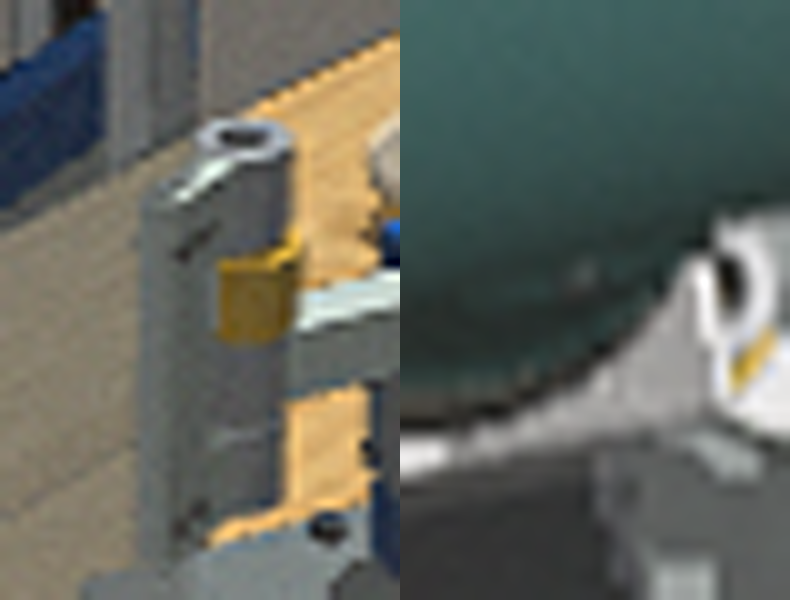

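Left panel: the upper knuckle spans x 198–294 above the collar, whose right edge is at 302 (304 expected if coaxial). It is aligned across the scene view. I'll check the depth direction in the top view, using the earlier collar position as the reference.

```bash
python3 - <<'E'
from h import *
ct=camera_info("top"); t5=np.load("s5.npz")['t']; t=np.load("s6.npz")['t']
hsv=cv2.cvtColor(t5[160:185,290:312],cv2.COLOR_RGB2HSV); m=cv2.inRange(hsv,(20,130,100),(32,255,255)); q=cv2.findNonZero(m)[:,0]
e=cv2.minEnclosingCircle(q); C=np.array(e[0])+[290,160]; J=np.array([.5688,.141]); off=C-proj(ct,[*J,.131]); print(C,e[1],off)
k=14
def draw(base):
    b=cv2.resize(base[150:192,282:310],None,fx=k,fy=k,interpolation=cv2.INTER_CUBIC)
    return b
a=draw(t); b=a.copy()
for z,r,col in((.1585,.012,(255,0,0)),(.1585,.006,(255,0,0)),(.131,.0145,(0,255,0))):
    p=proj(ct,[*J,z])+off-[282,150]+.5; s=480.7/(1.2203-z)*r
    cv2.circle(b,tuple(int(v) for v in p*k),int(s*k),col,1)
cv2.imwrite("pics/s7.png",np.hstack([a,b])[:,:,::-1]); print(a.shape)
E
```

```text
[298.40243912 172.35365868] 5.868095874786377 [0.41377767 0.17718909]
(588, 392, 3)
```

View pics/s7.png

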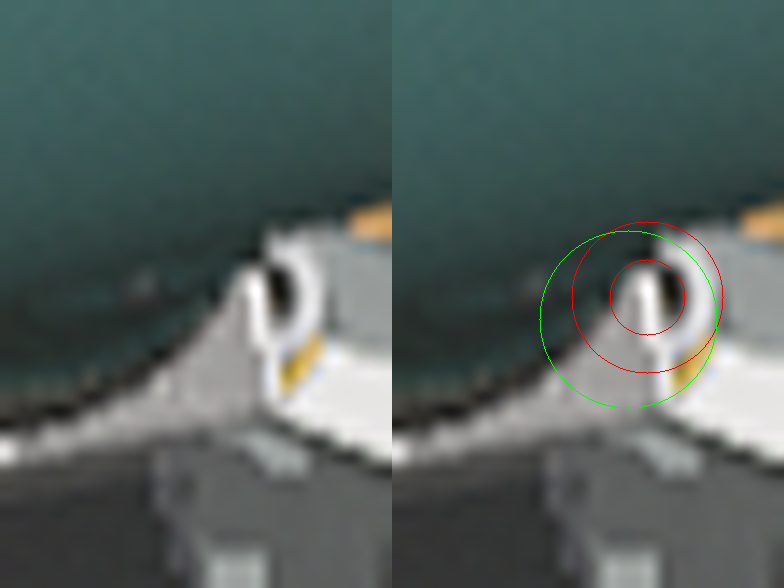

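The predicted coaxial circles match the visible knuckle ring (right edge about 715 against 722) and the collar crescent to about 1 mm or better. The wrist force is just the shield's weight, so I'm handing in.

```bash
python3 -c "
from bench import ticket,sensors
o=sensors.get_obs();print(o['time'],o['wrist_force'],abs(o['qvel']).max());print(ticket.close_job())"
```

```text
23.425 [ 0.04911928 -0.38612527 -3.73529681] 0.0021816654073464887
the job is handed in; nothing more can be done
None
```

The job is handed in: the collar is fully home and released, and the shield hangs upright and still from the gripper, its pin holes aligned to about 1 mm by camera, with no sign of contact on the hinge; the result was not reported back.

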